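# Open the pedal bin and draw out the floor brush for sweeping the under-sink cupboard

### The arm

A 7-joint arm with a two-finger parallel gripper is mounted at the origin on the work surface. World frame = base frame: x ahead of the robot, y to its left, z up, the work surface at z = 0. Lengths are in m, angles in degrees, forces in N, time in s.
With the tool pointing down it reaches from about 0.425 to 1.025 m from the base axis. Payload 3.6 kg.
Tool frame: the origin (TCP) lies on the centre line of the jaws, within the pads' length; the fingertips stand 8 mm ahead of it and the grasp point (between the pads) lies 11 mm behind it; z points along the fingers, y is the direction in which the jaws open and shut (so a half turn about z gives the same grasp; the last joint's range is limited). The gripper opens to 85 mm and grips with 20 to 120 N. Pads are 22 mm wide; open, the fingers measure 114 mm over their backs; the gripper's body (76 mm by 85 mm) begins 54 mm behind the grasp point. The pads swing forward as they close: fully open they stand 13 mm farther back than shut.
Start: joints at [59.158, 33.873, 2.773, 92.16, -1.908, 54.013, -1.931], TCP at [0.312, -0.654, 0.239] pointing down, gripper open.
Joint ranges: [-153.93, 153.93], [-27.13, 128.08], [-72.61, 78.16], [10.71, 143.7], [-87.88, 267.88], [4.46, 118.87], [-176.78, 176.78]. Speed limits (degrees/s): [147.25, 147.25, 180, 180, 180, 180, 180].

### API

Orientations are given as [roll, pitch, yaw] about the fixed x, y, z axes, in that order (R = Rz(yaw) Ry(pitch) Rx(roll)).
In Python, from rig import arm gives the robot as it stands.
- The arm moves only by the tool move_arm, never from a script. Its argument "steps" is a list of rows, each a list of 4 numbers: the shift along the tool's x, y, z in mm, then the turn about the tool's z in degrees. A call has 1 to 10 rows; each row is the pose to reach, as a shift and turn from the pose commanded when the call began, along the tool's axes at that moment; what a row does not reach only later rows make up. A row lasts 1/12 s, in which the tool goes at most 41.7 mm and 7.16 degrees, less where a joint would pass 70% of its speed; a pose out of reach is approached as far as the arm can. A call with a gripper value outside its range is refused whole. "claw" is the closure, from 0 (fully open) to 1 (shut), set as the call begins (left out, the last holds). The fingers move at their own pace and stop on an object; "newtons" is the grip in N (left out, the last holds). Time passes only in rows, so rows that repeat a pose let the fingers close. It gives the time, the measured TCP pose, the force and the opening at its end, in the units of the state.
- arm.state(): the state, without advancing time (a new reading comes with each control period).
- arm.grab_frame(name): name is "side" or "top"; returns (picture, depth): 480x640x3 uint8, red, green, blue; 480x640 float32, m along the optical axis (not along the pixel's ray), 0 where there is no reading.
- arm.camera_info(name): a dict with "fx", "fy", "cx", "cy" (pixels), "camera_from_world" (4x4, takes a point from world to camera coordinates). Camera axes: x right, y up, looking along -z (the intrinsics and any distortion apply to the point x, -y, -z); pixel columns grow to the right and rows downward; lengths in m; the calibration is good to about 2 mm. A picture is of the moment at which its call begins. camera_info takes no time and is no camera call.
- arm.hand_in(): hands the job in, once; it reports no verdict.
Trained networks look in the newest picture that a camera, given by its name, has taken for a name from the list of things; names that differ only in an ending like _2 or _b are one class to them, and where a whole thing is asked for, a point or a joint stands for the part that bears it (a point fixed in the world has none). Each returns a list of dicts, best first, with "conf" (0 to 1); they miss things now and then, are a little off and sometimes report something else, mostly with a low value. They report only what shows in the picture. A call takes as long as a camera call.
- arm.find_in(label, camera): "at" ([row, column] in pixels, amid what is visible of it).
- arm.landmark_of(label, camera): "at" ([row, column] in pixels: a listed point, or the origin of a listed thing).
The state is a dict: "time": time; "qpos": joint angles; "qvel": joint speeds; "joint_efforts": joint torques, N m; "eef_pos": TCP position; "eef_rot": TCP orientation; "force": force on the tool from outside, world axes, zero at the start; "wrist_torque": the same for the moment, N m; "gripper_width": opening from 0.0 (shut) to 1.0 (fully open).
Only numpy, scipy, OpenCV 4.12 (cv2) and the standard library are available. Lean on these libraries where they do the work, as an engineer would, in place of code of your own. Each camera call takes 0.05 s, during which the arm holds its last target.

### The job

Get set to sweep out the under-sink cupboard. First open the bin with its foot pedal, pressing it right down until its catch keeps the lid up by itself, without handling the lid; then, on the floor brush lying in its rests, press the button on the handle's collar and draw the handle out past the first stop to the second, where the button must spring back out. Finish holding the brush up, still locked out at that second stop (so not gripped over the button), clear of both its rests and of the cupboard base (do not put it down at the end), with the bin still open and the other things in the cupboard left where they stand.

Things in the scene. Friction and masses are not known exactly. Their poses are not given: they have to be found in the camera images.
- bin: white plastic pedal bin, fixed to the cupboard base, round, 200 mm wide and about 280 mm high with its domed lid shut; origin at the centre of its underside, its x axis points from the pedal side to the lid's hinge side, z up. The pedal sticks out on its -x side. The bucket's wall stands 94 mm from the origin at the foot and 102 mm at the lid
- pedal_pad (a point): centre of the top face of the bin's pedal tread, a grey plate 46 mm (along the bin's x) by 62 mm, 8 mm thick; its centre is 165 mm in front (-x) of the bin's axis and its top is 42 mm above the base when up, about 18 mm when fully down
- pedal (a joint): pedal angle in rad: 0 up, 0.115 fully down at its stop. Pivots under the bin, 205 mm behind the tread's centre. Pushes back with up to about 18 N, most in the first half; over the last 4 mm (from about 0.095 rad) its catch pulls it down and keeps it down when let go; released earlier it springs up. A rod links it to the lid, which opens 1.3 rad at full travel
- lid_front (a point): front edge of the bin's lid, on the side of the pedal; the lid is hinged at the back of the rim. 258 mm above the base when shut, about 450 mm when fully open
- rack: holder fixed to the base: a wooden batten 360 x 50 x 14 mm with two grey U-shaped rests, 14 mm thick, open at the top, that carry the pole level, its axis 78 mm above the base. x axis under the pole, from brush head to handle end. Rests at x = 57 mm (49 mm wide, carries the stem; the socket bears on it) and 367 mm (57 mm wide, the handle slides in it). Prongs end 14 mm above the pole's axis
- brush: loose floor brush with telescopic pole: wooden head 190 mm wide across the pole at x = -100 to -15 mm, grey socket 37 mm thick, aluminium stem 22 mm thick. Origin on the pole's axis in the socket; x along the pole to the handle end, z up, y to the button's side. The socket ends at x = 44 mm, so it slides about 6 mm along x before bearing on the front rest. 0.27 kg, plus handle 0.30 kg
- collar (a point): centre of the black collar at the front end of the handle, on the pole's axis, 55 mm long along the pole, 36 mm wide across it (y), 34 mm high; the handle behind it is a tube 30 mm thick, then a black rubber grip 35 mm thick. Collar, tube, grip and button slide together along the stem. As found it is 137.5 mm from the brush's origin
- button_face (a point): middle of the outer face of the grey push button in the collar's side (brush +y side), 18 mm along the pole by 16 mm high, at the collar's mid length and at the height of the pole's axis, standing 5 mm proud of the collar when out
- button (a joint): button travel in m: 0 sprung out (locked in a stop), 0.0048 pressed in flush with the collar; needs about 5 N. Beyond 0.003 the handle is free to slide. Let go between stops it rides half in, at about 0.003, and clicks out into the next stop it comes to
- handle (a joint): how far the handle is drawn out, m: 0 pushed in (as found), first stop 0.070, second stop 0.140, end of travel 0.141. Locked at 0, 0.070 and 0.140 while the button is out; with the button pressed it slides with about 2 to 4 N
- stem_grip (a point): point on the bare stem's axis, 225 mm from the brush's origin; the drawn-out brush balances within about 20 mm of it, and with the handle drawn out the stem is bare from the front rest to x = 250 mm of the brush (hidden in the handle before)
- bristles (a point): lowest edge of the bristles, middle of the head; about 2 mm above the base as found
- handle_end (a point): far end of the handle's grip, on the pole's axis, 340 mm behind the collar's centre
- bottle: bystander: capped purple plastic bottle, 74 mm thick, 219 mm high, origin under its centre
- pail: bystander: small galvanised steel pail, 160 mm wide, 155 mm high, origin under its centre
- strainer: bystander: grey silicone sink strainer, 100 mm wide, 31 mm high, origin under its centre
- scrub: bystander: wooden-backed hand scrubbing brush without handle, 135 by 52 mm, 42 mm high, origin under its centre
- soapcase: bystander: white soap case, 104 by 72 mm, 32 mm high, origin under its centre
- tumbler: bystander: steel tumbler, 74 mm wide, 100 mm high, origin under its centre
- carton: bystander: plain cardboard carton, 55 by 115 mm, 165 mm high, origin under its centre

How it is judged (in metres and radians):
On the way, in this order (a step that is already met when the one before it is completed fails the run):
1. the pedal is fully down and held by its catch alone, the lid up (value of joint pedal above 0.105 rad and height (world z) of lid_front above 0.43 m and contact force between each of the arm, the fingers and bin below 0.2 N), for 0.3 s.
2. the handle is drawn out to the second stop and the button has sprung out (value of joint handle above 0.135 m and value of joint button below 0.0015 m), for 0.2 s.
At the end, for the whole second after the job is handed in: The fingers hold the still brush, bristles over 15 mm and handle end over 90 mm above the base, off rests and bin; handle at the second stop (over 135 mm out), button sprung out (under 1.5 mm in); pedal still down in its catch (over 0.105 rad) and lid up (front edge over 430 mm) (all of step 2 and contact force between the fingers and brush above 2 N and contact force between brush and rack below 0.1 N and contact force between brush and bin below 0.1 N and height (world z) of bristles above 0.015 m and height (world z) of handle_end above 0.09 m and linear speed of brush below 0.04 m/s and value of joint pedal above 0.105 rad and height (world z) of lid_front above 0.43 m); the arm keeps its last pose, push and grip.
It fails at once if the robot pushes or lifts the lid (contact force between any of the arm, the fingers and lid above 1.5 N).
It fails at once if a bystander is shifted by more than 40 mm or knocked over (distance of any of bottle, pail, strainer, scrub, soapcase, tumbler, carton from where it was at the start of the episode above 0.04 m or angle between any of bottle, tumbler, carton, pail's own z axis and vertical above 0.5 rad).
It also fails if it takes over 64 s, if anything falls off the work surface, if the arm or the gripper's body presses on something with over 40 N, if the wrist force passes 120 N, or if a joint passes its speed limit or range.

## Working session

There is one attempt and no reset: what is moved stays moved. The work goes in short steps, Python scripts to look and compute and a tool call to move; the robot and the scene stay as the last step left them, time stands still between calls to the robot, and variables do not carry over. Pictures are saved under pics/ and viewed, and the job is handed in when it is done.

Besides the shell and the picture viewer there is one more tool, called after "Emit:" as name(argument=value, ...), one argument or row to a line, values as JSON. move_arm: Moves the arm, as the interface text tells. Its arguments: {"type":"object","properties":{"steps":{"type":"array","items":{"type":"array","items":{"type":"number"}}},"claw":{"type":"number"},"newtons":{"type":"number"}},"required":["steps"]}

```bash
ls; mkdir -p pics; cat > h.py <<'E'
import numpy as np, cv2
from rig import arm
def grab(n,fn=None):
    p,d=arm.grab_frame(n)
    if fn: cv2.imwrite('pics/'+fn,p[:,:,::-1])
    return p,d
def deproj(n,r,c,d=None,z=None):
    i=arm.camera_info(n); T=np.linalg.inv(np.array(i["camera_from_world"]))
    ray=np.array([(c-i["cx"])/i["fx"],-(r-i["cy"])/i["fy"],-1.0])
    if d is not None: return T[:3,:3]@(ray*d)+T[:3,3]
    w=T[:3,:3]@ray; t=(z-T[2,3])/w[2]; return T[:3,3]+t*w
def proj(n,P):
    i=arm.camera_info(n);T=np.array(i["camera_from_world"]);q=T[:3,:3]@np.array(P)+T[:3,3]
    x,y,z=q[0],-q[1],-q[2]
    return (i["fy"]*y/z+i["cy"], i["fx"]*x/z+i["cx"])
E
python3 - <<'E'
from h import *
np.set_printoptions(precision=4,suppress=True)
print(arm.state())
for n in("side","top"):
    i=arm.camera_info(n);print(i)
    p,d=grab(n,n+'0.png'); np.save('d_%s0.npy'%n,d)
E
```

```text
pics
{'time': 0.0, 'qpos': array([59.1578, 33.9256,  2.768 , 92.2343, -1.9082, 54.0119, -1.9305]), 'qvel': array([-0.1332,  0.0358,  0.0083, -0.0012,  0.0008,  0.1055,  0.0498]), 'joint_efforts': array([  0.    , -54.8681,   1.5466, -19.812 ,   0.0094,   0.0087,
         0.    ]), 'eef_pos': array([ 0.3116, -0.6537,  0.2382]), 'eef_rot': array([-179.8746,    0.0072,   25.4894]), 'force': array([-0.0124, -0.7339, -0.6159]), 'wrist_torque': array([ 0.0131, -0.0564, -0.0382]), 'gripper_width': 1.0047182730462927}
{'fx': 453.78156393614535, 'fy': 453.78156393614535, 'cx': 323.0009758799201, 'cy': 242.07726580510013, 'camera_from_world': array([[-0.9764, -0.2162, -0.0004,  0.5136],
       [ 0.1148, -0.52  ,  0.8464, -0.2275],
       [-0.1832,  0.8264,  0.5325, -1.0748],
       [ 0.    ,  0.    ,  0.    ,  1.    ]])}
{'fx': 447.975930155723, 'fy': 447.975930155723, 'cx': 323.7296277175144, 'cy': 231.97391380678792, 'camera_from_world': array([[-0.0011, -1.    ,  0.0042, -0.0597],
       [ 0.9688, -0.    ,  0.2477, -0.6035],
       [-0.2477,  0.0043,  0.9688, -1.1639],
       [ 0.    ,  0.    ,  0.    ,  1.    ]])}
```

View pics/side0.png

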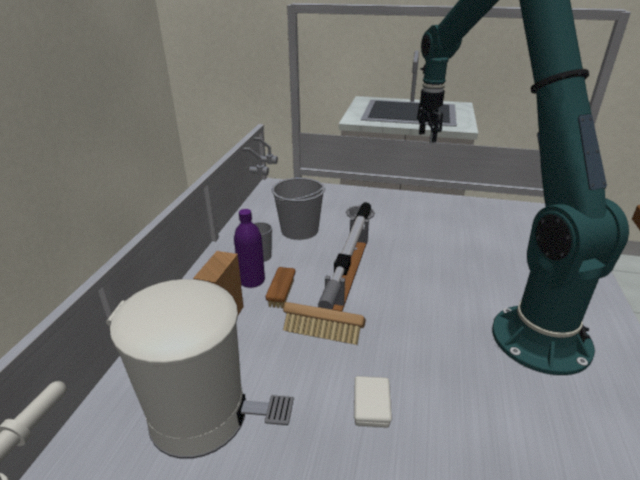

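View pics/top0.png

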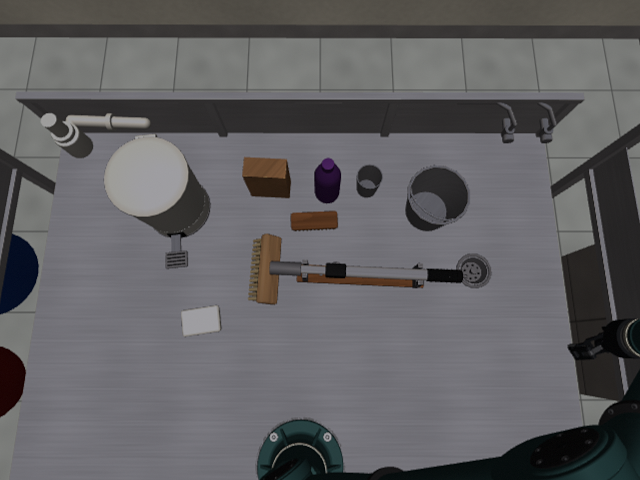

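```bash
python3 - <<'E'
from h import *
np.set_printoptions(precision=4,suppress=True)
for n in("side","top"):
    d=np.load('d_%s0.npy'%n)
    for l in ["bin","pedal_pad","lid_front","rack","brush","collar","button_face","handle_end","bristles","bottle","pail","strainer","scrub","soapcase","tumbler","carton"]:
        for o in arm.landmark_of(l,n)[:2]:
            r,c=o["at"]; dd=d[int(r),int(c)]
            print(n,l,round(o["conf"],2),np.round(o["at"],1),deproj(n,r,c,d=dd))
print(arm.state()["time"])
E
```

```text
side bin 0.78 [415.9 198.6] [0.6409 0.448  0.1121]
side bin 0.28 [246.9 348.8] [ 0.4889 -0.1614  0.0876]
side pedal_pad 0.86 [410.1 277.5] [0.5354 0.3557 0.0393]
side lid_front 0.7 [322.1 231.5] [0.5998 0.3641 0.2553]
side rack 0.67 [322.4 327.3] [0.4919 0.1083 0.0492]
side brush 0.92 [297.7 326.5] [0.5013 0.0739 0.0933]
side collar 0.87 [265.5 342.2] [ 0.49   -0.0668  0.0897]
side handle_end 0.7 [207.2 367.5] [ 0.4698 -0.4017  0.0895]
side bristles 0.61 [335.6 322.8] [0.4947 0.1437 0.0403]
side bottle 0.55 [276.6 250.4] [ 0.7332 -0.0347  0.0386]
side bottle 0.43 [206.5 366.5] [ 0.4731 -0.4012  0.0919]
side pail 0.65 [229.5 299. ] [ 0.6688 -0.2973  0.0419]
side strainer 0.47 [218.7 358.2] [ 0.488  -0.326   0.0867]
side strainer 0.26 [322.7 233.4] [0.5981 0.361  0.2516]
side scrub 0.64 [293.2 279.8] [0.6351 0.0167 0.0389]
side soapcase 0.82 [404.7 372. ] [0.363  0.296  0.0281]
side soapcase 0.6 [248.2 347.7] [ 0.4899 -0.1485  0.0913]
side tumbler 0.93 [257.1 260.1] [ 0.7098 -0.0576  0.09  ]
side carton 0.28 [228.7 300. ] [ 0.6671 -0.3031  0.0417]
top bin 0.6 [203.3 177.2] [0.6349 0.29
[... 416 characters left out ...]
[ 0.4889 -0.0976  0.0942]
top collar 0.31 [207.5 424.5] [ 0.6982 -0.3615  0.0004]
top handle_end 0.73 [276.1 462.4] [ 0.4772 -0.4285  0.096 ]
top handle_end 0.37 [320.1 203.7] [0.3665 0.2677 0.0317]
top bristles 0.71 [271.7 263.1] [0.4915 0.1033 0.0822]
top bottle 0.57 [186.9 325.9] [ 0.7088 -0.0657  0.1494]
top pail 0.94 [209.2 425.8] [ 0.6918 -0.3642  0.0041]
top strainer 0.96 [270.7 470.2] [ 0.5028 -0.4729  0.0291]
top scrub 0.76 [221.8 314. ] [ 0.6431 -0.0323  0.0388]
top scrub 0.23 [271.8 334.1] [ 0.4887 -0.0874  0.0971]
top soapcase 0.83 [319.4 203.3] [0.3682 0.2684 0.0336]
top tumbler 0.75 [185.4 365.9] [ 0.7662 -0.1875  0.0055]
top carton 0.85 [189.  271.4] [0.7299 0.0884 0.0742]
1.7
```

```bash
python3 - <<'E'
from h import *
np.set_printoptions(precision=4,suppress=True)
def cloud(n):
    d=np.load('d_%s0.npy'%n); i=arm.camera_info(n); T=np.linalg.inv(np.array(i["camera_from_world"]))
    r,c=np.mgrid[:480,:640]; q=np.stack([(c-i["cx"])/i["fx"]*d,-(r-i["cy"])/i["fy"]*d,-d],-1)
    P=q@T[:3,:3].T+T[:3,3]; P[d<=0]=np.nan; return P
for n in("side","top"):
    P=cloud(n).reshape(-1,3)
    m=(P[:,2]>.07)&(P[:,2]<.12)&(P[:,1]<-0.0)&(P[:,1]>-.4)&(P[:,0]>.43)&(P[:,0]<.54)
    Q=P[m]
    for a in np.arange(0,-.45,-.03):
        s=Q[(Q[:,1]<a)&(Q[:,1]>a-.03)]
        if len(s)>3: 
            t=s[s[:,2]>np.percentile(s[:,2],60)]
            print(n,round(a-.015,3),len(s),'x',s[:,0].min(),s[:,0].max(),'topx',t[:,0].mean(),'z',np.percentile(s[:,2],90))
    # pedal
    m=(P[:,2]>.03)&(P[:,2]<.055)&(P[:,0]>.49)&(P[:,0]<.59)&(P[:,1]<.42)&(P[:,1]>.3)
    Q=P[m];
    rect=cv2.minAreaRect((Q[:,:2]*1000).astype(np.float32)); print(n,'pedal',len(Q),Q.mean(0),np.nanmin(Q,0),np.nanmax(Q,0),rect)
    m=(P[:,2]>.1)&(P[:,2]<.24)&(P[:,0]>.5)&(P[:,0]<1)&(P[:,1]>.25)
    Q=P[m];print('bin',len(Q))
    A=np.c_[2*Q[:,:2],np.ones(len(Q))];s=np.linalg.lstsq(A,(Q[:,:2]**2).sum(1),rcond=None)[0];print(s[:2],np.sqrt(s[2]+s[0]**2+s[1]**2))
E
```

```text
side -0.015 121 x 0.4724611285593344 0.5219309949842531 topx 0.4969879721792895 z 0.09049941330920175
side -0.045 60 x 0.48437664576412476 0.5055903694104938 topx 0.49523183361322554 z 0.0878975761707537
side -0.075 158 x 0.47550042290688904 0.5159790102538652 topx 0.49230588689732485 z 0.0942389116471978
side -0.105 92 x 0.47409919457253624 0.5143905918190094 topx 0.492646793453151 z 0.0944801463653693
side -0.135 57 x 0.47594506921202473 0.5031304725749149 topx 0.4903118238093152 z 0.09123781684652763
side -0.165 66 x 0.4744261353629733 0.5039561639804785 topx 0.48934243373550335 z 0.09167424387546513
side -0.195 62 x 0.4728765674336727 0.5021623112204288 topx 0.4891448708500769 z 0.0911132732068425
side -0.225 58 x 0.4713222528554079 0.5002834815263375 topx 0.4872628323216638 z 0.091663579762942
side -0.255 56 x 0.46969978083089914 0.4989125749708633 topx 0.48612280725516255 z 0.0911276900495111
side -0.285 54 x 0.46816951119669936 0.49802165327325143 topx 0.48312035290323335 z 0.09211925845503831
side -0.315 114 x 0.45377399240203886 0.5112932502967485 topx 0.48334482592654127 z 
[... 1501 characters left out ...]
814 0.5013417404755115 topx 0.48847198174065315 z 0.09556858870740581
top -0.315 193 x 0.4576321331911065 0.5142009535684109 topx 0.48449149987626144 z 0.09528396381515769
top -0.345 147 x 0.46668873682590745 0.502412723625318 topx 0.4848481817904774 z 0.09782275404790197
top -0.375 148 x 0.4655638996173958 0.5010856238963716 topx 0.48301504117581034 z 0.09746207743612054
top -0.405 47 x 0.465872303738346 0.4986454511441345 topx 0.4838923838262163 z 0.0978819895747061
top pedal 475 [0.5434 0.354  0.0441] [0.5103 0.3201 0.0359] [0.5892 0.3855 0.0517] ((551.0930786132812, 354.9218444824219), (78.64752197265625, 62.57351303100586), 5.509511470794678)
bin 7905
[0.7717 0.4854] 0.21010938394089568
```

Emit:
move_arm(
  steps=[
    [0, 0, -30, 0],
    [20, -40, -30, 0],
    [40, -80, -30, 0],
  ],
  claw=1,
)

```text
time: 1.95
eef_pos: [0.3133, -0.574, 0.2712]
eef_rot: [179.6, 0.0, 25.3]
force: [1.3, 0.4, -0.2]
gripper_width: 0.612
```

```bash
python3 -c "
from h import *
print(arm.state())"
```

```text
{'time': 1.95, 'qpos': array([ 55.47870719,  26.67191763,   2.70054388, 100.50400427,
        -1.44445775,  52.50918862,  -5.97011695]), 'qvel': array([-24.22443992, -33.52195577,  -5.00623252,  63.12235557,
         1.43243555, -25.29992936, -24.91806867]), 'joint_efforts': array([  5.10861665, -45.27040243,   3.17968704, -22.21062899,
         0.21013325,   0.17665184,   0.31947954]), 'eef_pos': array([ 0.31326587, -0.57395586,  0.27115518]), 'eef_rot': array([1.79645507e+02, 2.37172339e-02, 2.52654810e+01]), 'force': array([ 1.30435093,  0.42343527, -0.19494893]), 'wrist_torque': array([ 0.05678198, -0.0155779 , -0.03060592]), 'gripper_width': 0.61176534743107}
```

Emit:
move_arm(
  steps=[
    [29, -27, -2, -7],
    [58, -53, -4, -14],
    [87, -80, -6, -21],
    [116, -106, -8, -28],
    [145, -133, -10, -35],
    [174, -159, -12, -42],
    [203, -186, -12, -49],
    [232, -212, -12, -56],
    [260, -239, -12, -62],
    [289, -265, -12, -62],
  ],
)

```text
time: 2.78
eef_pos: [0.4606, -0.2059, 0.2817]
eef_rot: [180.0, 0.0, 87.7]
force: [0.3, 0.2, 0.3]
gripper_width: 0.0
```

```bash
python3 - <<'E'
from h import *
np.set_printoptions(precision=4,suppress=True)
s=arm.state();print(s)
for n in("side","top"):
    p=cv2.imread('pics/%s0.png'%n)
    c={'side':(300,240),'top':(270,335)}[n]
    im=p[c[0]-60:c[0]+40,c[1]-80:c[1]+80] if n=='top' else p[190:360,260:400]
    cv2.imwrite('pics/crop_%s.png'%n,cv2.resize(im,None,fx=4.5 if n=='top' else 3.5,fy=4.5 if n=='top' else 3.5,interpolation=cv2.INTER_NEAREST))
    g=p.max(2)
    for y in np.arange(0.09,-0.46,-0.005):
        r,cc=proj(n,(0.4945+0.05*(y+.095),y,.092)); print(n,round(y,3),g[int(round(r)),int(round(cc))],end='; ')
    print()
E
```

```text
{'time': 2.7833, 'qpos': array([ 34.1703,  15.7767, -18.6576, 117.1087,   6.7325,  48.0657,
         9.3289]), 'qvel': array([-44.3448,  -0.9579, -10.2559,   2.0911,   3.1113,  -1.0456,
       -62.2541]), 'joint_efforts': array([  4.3004, -35.6675,  -1.3353, -17.3873,  -0.0186,   0.1519,
         1.1628]), 'eef_pos': array([ 0.4606, -0.2059,  0.2817]), 'eef_rot': array([179.9675,   0.0217,  87.667 ]), 'force': array([0.2839, 0.1531, 0.3009]), 'wrist_torque': array([-0.0043, -0.    , -0.0179]), 'gripper_width': 0.00014834382675529928}
side 0.09 54; side 0.085 64; side 0.08 88; side 0.075 105; side 0.07 104; side 0.065 108; side 0.06 109; side 0.055 106; side 0.05 108; side 0.045 107; side 0.04 104; side 0.035 107; side 0.03 106; side 0.025 109; side 0.02 106; side 0.015 103; side 0.01 110; side 0.005 106; side -0.0 115; side -0.005 156; side -0.01 160; side -0.015 161; side -0.02 158; side -0.025 156; side -0.03 157; side -0.035 161; side -0.04 158; side -0.045 161; side -0.05 156; side -0.055 142; side -0.06 99; side -0.065 32; side -0.07 19; side -0.075 18; side -0.08 21; side -0.08
[... 2123 characters left out ...]
9; top -0.225 119; top -0.23 119; top -0.235 118; top -0.24 117; top -0.245 117; top -0.25 118; top -0.255 117; top -0.26 118; top -0.265 118; top -0.27 118; top -0.275 118; top -0.28 119; top -0.285 119; top -0.29 118; top -0.295 116; top -0.3 116; top -0.305 117; top -0.31 117; top -0.315 118; top -0.32 118; top -0.325 118; top -0.33 119; top -0.335 88; top -0.34 9; top -0.345 10; top -0.35 11; top -0.355 10; top -0.36 10; top -0.365 12; top -0.37 9; top -0.375 12; top -0.38 12; top -0.385 11; top -0.39 10; top -0.395 10; top -0.4 10; top -0.405 10; top -0.41 11; top -0.415 7; top -0.42 11; top -0.425 10; top -0.43 6; top -0.435 83; top -0.44 79; top -0.445 87; top -0.45 59; top -0.455 87;
```

View pics/crop_side.png

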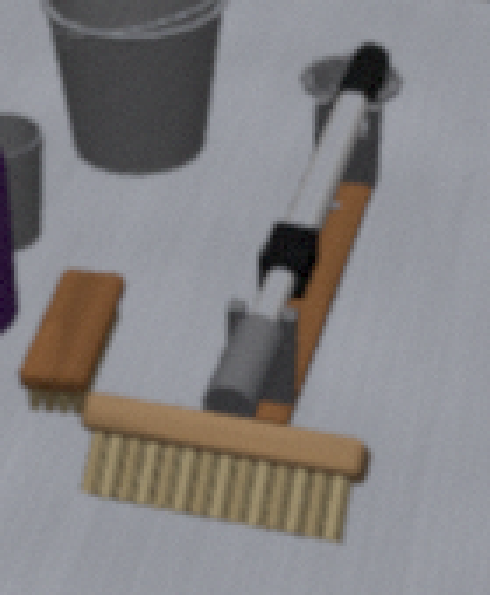

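View pics/crop_top.png

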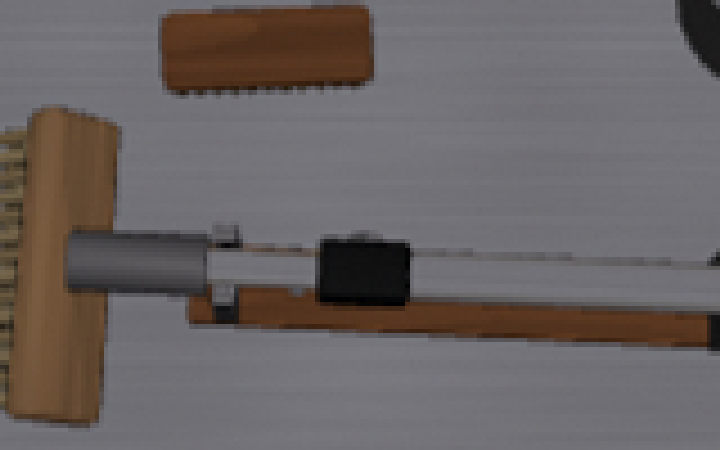

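Emit:
move_arm(
  steps=[
    [40, 0, 0, 0],
    [80, 3, 0, 0],
    [120, 6, 0, 0],
    [160, 9, 0, 0],
    [200, 12, 0, 0],
    [240, 15, 0, 0],
    [280, 18, 0, 0],
    [320, 21, 0, 0],
    [360, 25, 0, 0],
    [400, 30, 0, 0],
  ],
)

```text
time: 3.62
eef_pos: [0.5077, 0.1925, 0.2816]
eef_rot: [180.0, 0.0, 87.5]
force: [0.4, 0.1, -0.1]
gripper_width: -0.005
```

Emit:
move_arm(
  steps=[
    [40, 4, 10, 0],
    [80, 8, 40, 0],
    [120, 12, 70, 0],
    [156, 15, 100, 0],
    [156, 15, 140, 0],
    [156, 15, 180, 0],
    [156, 15, 190, 0],
    [156, 15, 190, 0],
  ],
)

```text
time: 4.28
eef_pos: [0.5264, 0.344, 0.0858]
eef_rot: [-179.5, 0.4, 87.6]
force: [-0.6, -1.6, 0.4]
gripper_width: 0.003
```

```bash
python3 - <<'E'
from h import *
grab('top','t1.png');grab('side','s1.png');print(arm.state()['force'],arm.state()['eef_pos'],arm.state()['qpos'])
E
```

```text
[-0.18667931 -0.28210798  0.50119077] [0.52964502 0.34569901 0.09097395] [-22.90690348  39.50589111 -20.83519442 109.18325311  22.95147204
  35.47953142 -60.83500833]
```

View pics/t1.png

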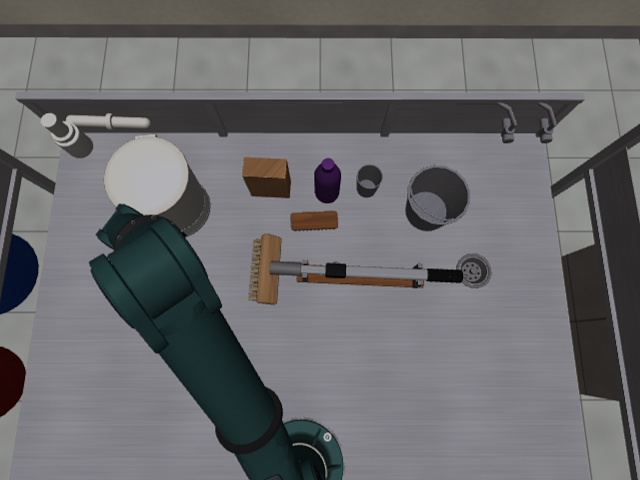

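View pics/s1.png

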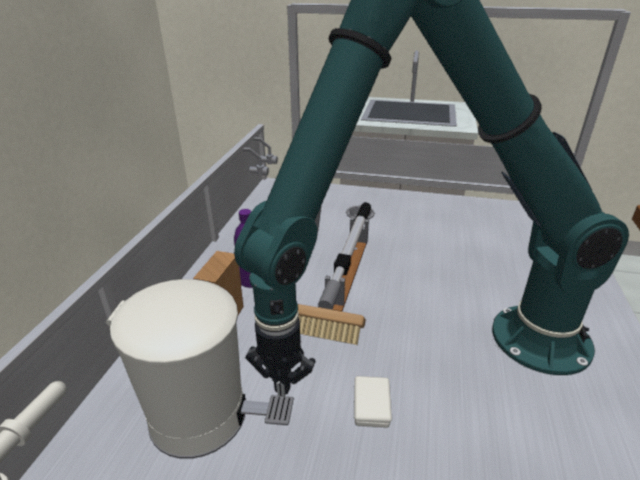

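```bash
python3 - <<'E'
from h import *
np.set_printoptions(precision=3,suppress=True)
for n in("side","top"):
    p,d=grab(n); i=arm.camera_info(n); T=np.linalg.inv(np.array(i["camera_from_world"]))
    r,c=np.mgrid[:480,:640]; q=np.stack([(c-i["cx"])/i["fx"]*d,-(r-i["cy"])/i["fy"]*d,-d],-1)
    P=(q@T[:3,:3].T+T[:3,3]); k=(d>0)&(p.max(2)<110)&(P[...,2]>.12)&(P[...,1]>.15)&(P[...,0]<.75)&(P[...,0]>.4)
    P=P[k]
    for z in np.arange(.12,.6,.03):
        s=P[(P[:,2]>z)&(P[:,2]<z+.03)]
        if len(s)>5: print(n,round(z,2),len(s),'x',np.percentile(s[:,0],[1,99]),'y',np.percentile(s[:,1],[1,99]))
print(proj('side',(.53,.345,.3)))
E
```

```text
side 0.12 923 x [0.491 0.744] y [0.338 0.459]
side 0.15 1281 x [0.468 0.743] y [0.333 0.462]
side 0.18 901 x [0.481 0.746] y [0.344 0.461]
side 0.21 1135 x [0.49  0.745] y [0.348 0.462]
side 0.24 825 x [0.49  0.729] y [0.336 0.46 ]
side 0.27 494 x [0.493 0.558] y [0.345 0.383]
side 0.3 616 x [0.494 0.556] y [0.348 0.39 ]
side 0.33 652 x [0.489 0.56 ] y [0.351 0.384]
side 0.36 809 x [0.474 0.578] y [0.336 0.401]
side 0.39 1716 x [0.468 0.578] y [0.325 0.401]
side 0.42 1779 x [0.466 0.569] y [0.319 0.388]
side 0.45 1526 x [0.459 0.555] y [0.306 0.365]
side 0.48 1380 x [0.446 0.529] y [0.282 0.337]
side 0.51 1411 x [0.435 0.518] y [0.263 0.319]
side 0.54 1410 x [0.425 0.507] y [0.249 0.301]
side 0.57 1420 x [0.414 0.495] y [0.232 0.283]
top 0.12 191 x [0.613 0.736] y [0.152 0.335]
top 0.15 205 x [0.612 0.741] y [0.153 0.334]
top 0.18 227 x [0.61  0.743] y [0.275 0.336]
top 0.21 241 x [0.607 0.73 ] y [0.274 0.341]
top 0.24 71 x [0.606 0.744] y [0.27  0.338]
top 0.39 21 x [0.485 0.569] y [0.306 0.393]
top 0.42 165 x [0.487 0.574] y [0.309 0.39 ]
top 0.45 268 x [0.482 0.563] y [0.297 0.369]
top 0.48 85 x [0.478 0.538] y [0.281 0.34 ]
top 0.51 99 x [0.467 0.527] y [0.263 0.321]
top 0.54 106 x [0.46  0.516] y [0.25  0.303]
top 0.57 105 x [0.455 0.502] y [0.24  0.285]
(np.float64(299.5605332103952), np.float64(273.9791155273756))
```

Emit:
move_arm(
  steps=[
    [0, 0, 20, 0],
    [0, 0, 38, 0],
    [0, 0, 46, 0],
    [0, 0, 52, 0],
    [0, 0, 58, 0],
    [0, 0, 63, 0],
    [0, 0, 66, 0],
    [0, 0, 66, 0],
  ],
)

```text
time: 5.15
eef_pos: [0.5309, 0.3463, 0.0265]
eef_rot: [179.9, -0.1, 87.4]
force: [-0.5, 0.5, 2.0]
gripper_width: 0.003
```

Emit:
move_arm(
  steps=[
    [0, 0, 2, 0],
    [0, 0, 4, 0],
    [0, 0, 6, 0],
    [0, 0, 6, 0],
  ],
)

```text
time: 5.48
eef_pos: [0.5313, 0.3465, 0.0234]
eef_rot: [179.8, -0.0, 87.5]
force: [-1.9, -3.5, 21.3]
gripper_width: -0.002
```

```bash
python3 - <<'E'
from h import *
grab('side','s2.png');print(arm.state()['force'],arm.state()['eef_pos'])
E
```

```text
[-3.12560793 -4.21237455 21.15388134] [0.5313418  0.34645976 0.02335307]
```

View pics/s2.png

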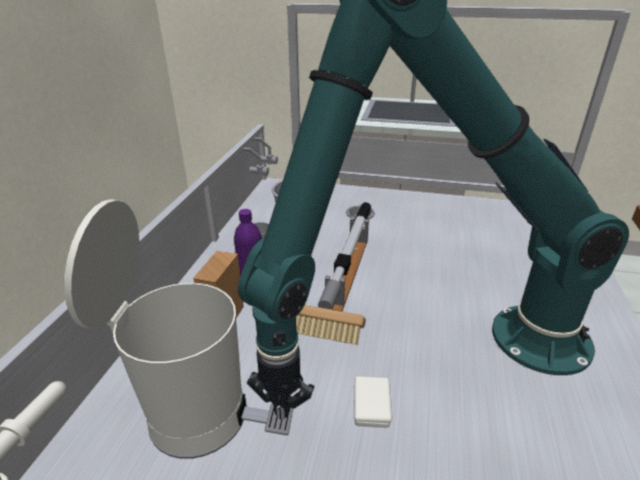

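Lid fully up (side image, lid at (260,105)), pedal on its stop. Retreat straight up.

Emit:
move_arm(
  steps=[
    [0, 0, -20, 0],
    [0, 0, -60, 0],
    [0, 0, -100, 0],
    [0, 0, -140, 0],
    [0, 0, -160, 0],
    [0, 0, -160, 0],
  ],
  claw=0,
)

```text
time: 6.03
eef_pos: [0.5325, 0.3486, 0.1857]
eef_rot: [179.5, -0.4, 87.5]
force: [0.3, -0.1, 0.3]
gripper_width: 0.848
```

```bash
python3 - <<'E'
from h import *
p,d=grab('side','s3.png');print(arm.state()['force'],arm.state()['eef_pos'])
for o in arm.landmark_of('lid_front','side')[:2]+arm.landmark_of('pedal_pad','side')[:2]:
    r,c=o['at'];print(o,deproj('side',r,c,d=d[int(r),int(c)]))
E
```

```text
[ 0.29271144  0.3631738  -0.51133673] [0.53128887 0.34728398 0.18289917]
{'at': [213.8, 131.6], 'conf': 0.84} [ 1.86518812 -1.07518058 -0.45713015]
{'at': [218.8, 360.8], 'conf': 0.61} [ 0.47951281 -0.32215221  0.0895007 ]
{'at': [415.8, 278.8], 'conf': 0.92} [0.53467988 0.3532429  0.01955297]
{'at': [229.4, 297.0], 'conf': 0.55} [ 0.67515489 -0.29672701  0.04179786]
```

View pics/s3.png

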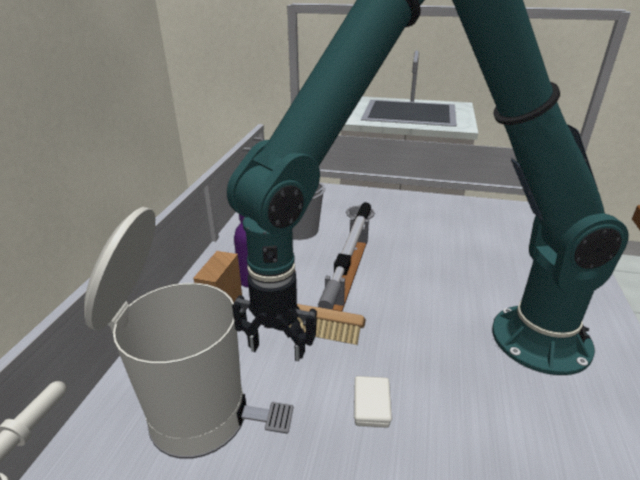

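```bash
python3 - <<'E'
from h import *
np.set_printoptions(precision=3,suppress=True)
for n in ('side','top'):
    p,d=grab(n,n[0]+'4.png')
    for l in ('lid_front','pedal_pad'):
      for o in arm.landmark_of(l,n)[:1]:
        r,c=o['at'];q=d[int(r)-3:int(r)+4,int(c)-3:int(c)+4];print(n,l,o,deproj(n,r,c,d=q[q>0].min()))
    i=arm.camera_info(n); T=np.linalg.inv(np.array(i["camera_from_world"]))
    r,c=np.mgrid[:480,:640]; q=np.stack([(c-i["cx"])/i["fx"]*d,-(r-i["cy"])/i["fy"]*d,-d],-1)
    P=(q@T[:3,:3].T+T[:3,3]); k=(d>0)&(P[...,2]>.29)&(P[...,1]>.25)&(P[...,0]>.65)&(P[...,0]<1);P=P[k]
    print(len(P), P[:,2].max(), P[P[:,2].argsort()[-8:]])
E
```

```text
side lid_front {'at': [215.2, 128.7], 'conf': 0.88} [0.729 0.38  0.449]
side pedal_pad {'at': [418.2, 277.1], 'conf': 0.63} [0.534 0.364 0.026]
4409 0.44631007404274037 [[0.73  0.372 0.445]
 [0.728 0.372 0.445]
 [0.73  0.379 0.445]
 [0.731 0.37  0.445]
 [0.729 0.379 0.446]
 [0.73  0.376 0.446]
 [0.728 0.382 0.446]
 [0.73  0.374 0.446]]
top lid_front {'at': [127.6, 112.6], 'conf': 0.6} [0.726 0.369 0.45 ]
1490 0.451171345420607 [[0.732 0.361 0.449]
 [0.732 0.353 0.449]
 [0.73  0.382 0.45 ]
 [0.732 0.37  0.45 ]
 [0.734 0.371 0.45 ]
 [0.731 0.366 0.451]
 [0.731 0.374 0.451]
 [0.733 0.372 0.451]]
```

View pics/s4.png

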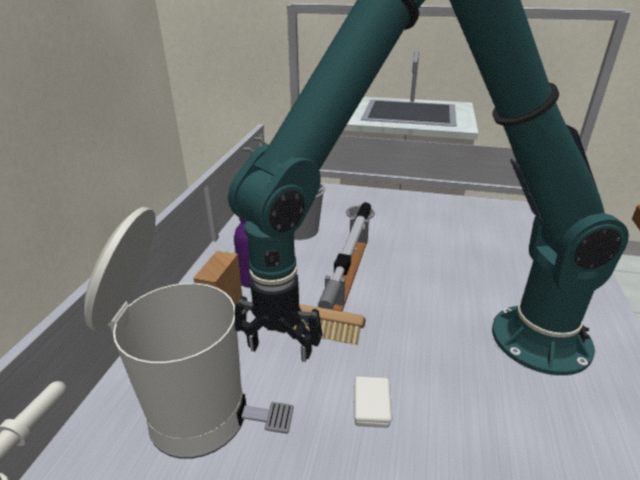

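Emit:
move_arm(
  steps=[
    [-40, -1, 0, 0],
    [-80, -3, 0, 0],
    [-120, -5, 0, 0],
    [-160, -6, 0, 0],
    [-200, -8, 0, 0],
    [-240, -10, 0, 0],
    [-280, -11, 0, 0],
    [-320, -13, 0, 0],
    [-360, -15, 0, 0],
    [-400, -17, 0, 0],
  ],
  claw=0,
  newtons=30,
)

```text
time: 7.32
eef_pos: [0.4954, -0.0551, 0.1791]
eef_rot: [179.9, 0.0, 87.5]
force: [1.0, 0.1, -0.3]
gripper_width: 1.001
```

Emit:
move_arm(
  steps=[
    [-38, -1, 5, 0],
    [-38, -1, 10, 0],
    [-38, -1, 10, 0],
    [-38, -1, 10, 0],
  ],
)

```text
time: 7.65
eef_pos: [0.4928, -0.0909, 0.1689]
eef_rot: [-180.0, -0.0, 87.4]
force: [0.2, 0.7, 0.2]
gripper_width: 1.002
```

```bash
python3 - <<'E'
from h import *
grab('side','s5.png');grab('top','t5.png');s=arm.state();print(s['force'],s['eef_pos'],s['eef_rot'])
E
```

```text
[0.08789662 0.42722213 0.94139522] [ 0.49321391 -0.08922003  0.16942431] [ 1.79951951e+02 -4.84441286e-02  8.76437730e+01]
```

View pics/s5.png

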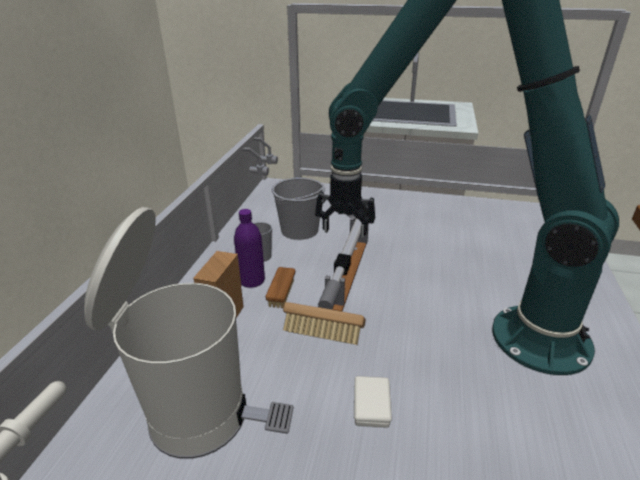

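Descend to TCP z ≈ 0.066, with the jaws open.

Emit:
move_arm(
  steps=[
    [0, 1, 30, 0],
    [0, 1, 60, 0],
    [0, 1, 80, 0],
    [0, 1, 95, 0],
    [0, 1, 103, 0],
    [0, 1, 103, 0],
    [0, 1, 103, 0],
  ],
)

```text
time: 8.33
eef_pos: [0.4941, -0.0897, 0.0665]
eef_rot: [180.0, -0.0, 87.6]
force: [-0.9, 0.1, 0.2]
gripper_width: 0.998
```

```bash
python3 - <<'E'
from h import *
p1,_=grab('side');p2,_=grab('top');s=arm.state();print(s['force'],s['eef_pos'],s['eef_rot'])
a=cv2.resize(p1[160:320,270:430],None,fx=2.5,fy=2.5,interpolation=2);b=cv2.resize(p2[190:350,260:420],None,fx=2.5,fy=2.5,interpolation=2)
cv2.imwrite('pics/c6.png',np.hstack([a,b])[:,:,::-1])
E
```

```text
[0.27438354 0.07100524 0.24275079] [ 0.49447913 -0.09038798  0.06726381] [ 1.79883618e+02 -5.35959721e-03  8.75368976e+01]
```

View pics/c6.png

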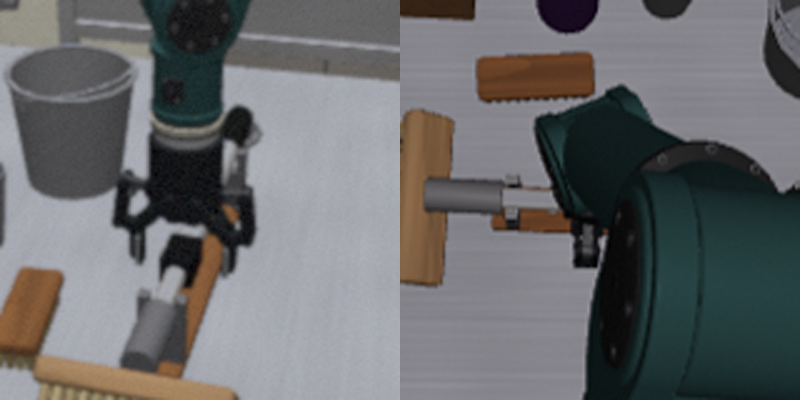

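Emit:
move_arm(
  steps=[
    [0, 0, 0, 0],
    [0, 0, 0, 0],
    [0, 0, 0, 0],
    [0, 0, 0, 0],
    [0, 0, 0, 0],
    [0, 0, 0, 0],
  ],
  claw=1,
  newtons=30,
)

```text
time: 8.93
eef_pos: [0.4964, -0.091, 0.0674]
eef_rot: [179.7, -0.0, 87.5]
force: [2.7, -0.4, 5.3]
gripper_width: 0.416
```

Emit:
move_arm(
  steps=[
    [-5, 0, 0, 0],
    [-15, 0, 0, 0],
    [-30, 0, 0, 0],
    [-45, 0, 0, 0],
    [-60, 0, 0, 0],
    [-75, 0, 0, 0],
    [-90, 0, 0, 0],
    [-105, 0, 0, 0],
    [-120, 0, 0, 0],
    [-125, 0, 0, 0],
  ],
)

```text
time: 9.77
eef_pos: [0.4904, -0.2144, 0.0674]
eef_rot: [179.7, -0.2, 87.4]
force: [0.8, 8.1, 9.1]
gripper_width: 0.419
```

Emit:
move_arm(
  steps=[
    [-5, 0, 0, 0],
    [-10, 0, 0, 0],
    [-10, 0, 0, 0],
  ],
)

```text
time: 10.02
eef_pos: [0.4901, -0.2234, 0.0674]
eef_rot: [179.7, -0.2, 87.5]
force: [2.4, 4.4, 8.5]
gripper_width: 0.421
```

```bash
python3 - <<'E'
from h import *
p1,_=grab('side');p2,_=grab('top');s=arm.state();print(s['force'],s['eef_pos'],s['gripper_width'])
a=cv2.resize(p1[160:360,230:430],None,fx=2,fy=2,interpolation=2);b=cv2.resize(p2[190:390,230:430],None,fx=2,fy=2,interpolation=2)
cv2.imwrite('pics/c7.png',np.hstack([a,b])[:,:,::-1])
E
```

```text
[1.45182161 4.35685656 7.39088376] [ 0.49009308 -0.22339892  0.06745155] 0.4194198624876403
```

View pics/c7.png

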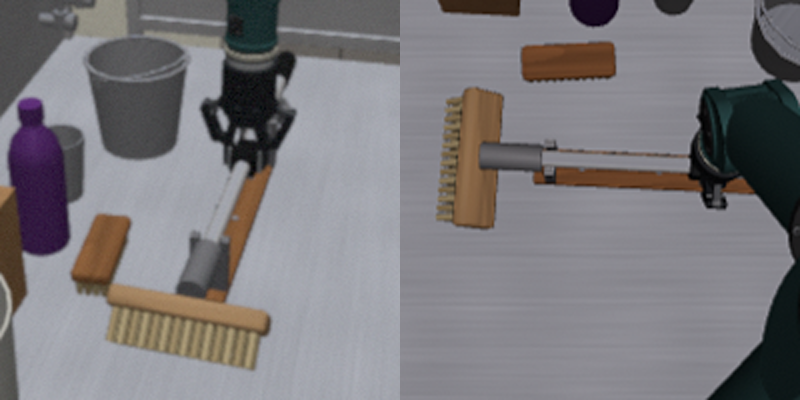

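Stem is well drawn out (head bears on front rest). Creep to the end.

Emit:
move_arm(
  steps=[
    [-3, 0, 0, 0],
    [-6, 0, 0, 0],
    [-6, 0, 0, 0],
  ],
)

```text
time: 10.37
eef_pos: [0.4899, -0.2284, 0.0674]
eef_rot: [179.7, -0.2, 87.5]
force: [1.8, 6.7, 7.9]
gripper_width: 0.418
```

Emit:
move_arm(
  steps=[
    [-2, 0, 0, 0],
    [-4, 0, 0, 0],
    [-4, 0, 0, 0],
  ],
)

```text
time: 10.62
eef_pos: [0.4898, -0.232, 0.0674]
eef_rot: [179.7, -0.2, 87.5]
force: [1.9, 7.2, 8.0]
gripper_width: 0.415
```

Emit:
move_arm(
  steps=[
    [-2, 0, 0, 0],
    [-4, 0, 0, 0],
    [-4, 0, 0, 0],
  ],
)

```text
time: 10.87
eef_pos: [0.4892, -0.235, 0.0674]
eef_rot: [179.8, -0.3, 87.7]
force: [1.2, 7.6, 9.5]
gripper_width: 0.414
```

Emit:
move_arm(
  steps=[
    [-2, 0, 0, 0],
    [-2, 0, 0, 0],
    [-2, 0, 0, 0],
  ],
)

```text
time: 11.12
eef_pos: [0.4892, -0.2351, 0.0674]
eef_rot: [179.8, -0.4, 87.7]
force: [1.3, 12.9, 10.8]
gripper_width: 0.416
```

Emit:
move_arm(
  steps=[
    [-2, 0, 0, 0],
    [-2, 0, 0, 0],
    [-2, 0, 0, 0],
  ],
)

```text
time: 11.37
eef_pos: [0.4893, -0.2351, 0.0674]
eef_rot: [179.8, -0.5, 87.8]
force: [1.2, 15.5, 10.5]
gripper_width: 0.411
```

Emit:
move_arm(
  steps=[
    [-2, 0, 0, 0],
    [-2, 0, 0, 0],
    [-2, 0, 0, 0],
  ],
)

```text
time: 11.62
eef_pos: [0.4892, -0.2352, 0.0674]
eef_rot: [179.8, -0.6, 87.8]
force: [1.5, 18.4, 12.7]
gripper_width: 0.42
```

Emit:
move_arm(
  steps=[
    [5, 0, 0, 0],
    [5, 0, 0, 0],
    [5, 0, 0, 0],
  ],
)

```text
time: 11.87
eef_pos: [0.4892, -0.2351, 0.0674]
eef_rot: [179.8, -0.3, 87.7]
force: [1.0, 11.0, 9.3]
gripper_width: 0.417
```

Emit:
move_arm(
  steps=[
    [0, 0, 0, 0],
    [0, 0, 0, 0],
    [0, 0, 0, 0],
    [0, 0, 0, 0],
    [0, 0, 0, 0],
  ],
  claw=0.2,
)

```text
time: 12.28
eef_pos: [0.486, -0.2414, 0.066]
eef_rot: [-179.9, 0.0, 87.4]
force: [1.3, -0.4, -0.1]
gripper_width: 0.8
```

Emit:
move_arm(
  steps=[
    [0, 0, -30, 0],
    [0, 0, -70, 0],
    [0, 0, -100, 0],
    [50, 0, -120, 0],
    [90, 0, -120, 0],
    [130, 0, -120, 0],
    [170, 0, -120, 0],
    [170, 0, -120, 0],
  ],
  claw=0,
)

```text
time: 12.95
eef_pos: [0.4947, -0.0629, 0.1872]
eef_rot: [179.9, -0.2, 88.1]
force: [0.5, 0.6, -0.3]
gripper_width: 0.998
```

```bash
python3 - <<'E'
from h import *
p1,_=grab('side','s8.png');p2,_=grab('top','t8.png');s=arm.state();print(s['force'],s['eef_pos'],s['gripper_width'])
E
```

```text
[ 0.97951136 -0.28532787 -0.69326614] [ 0.49425965 -0.06841142  0.18648076] 0.9975127616967179
```

View pics/t8.png

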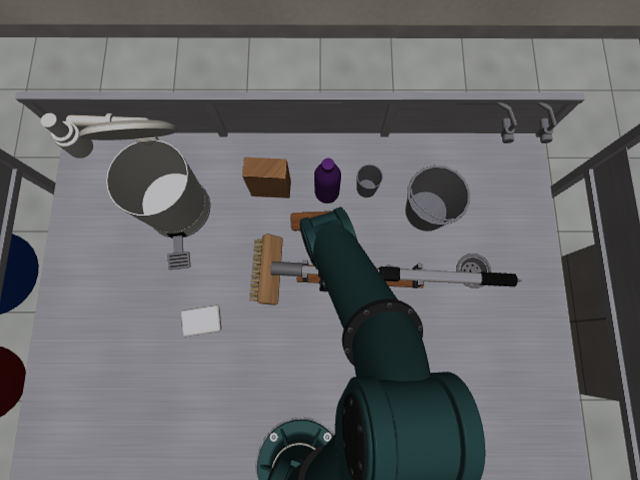

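View pics/s8.png

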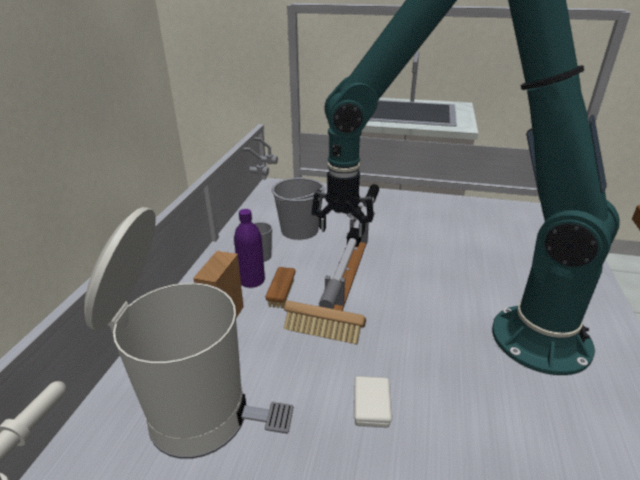

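```bash
python3 - <<'E'
from h import *
p=cv2.imread('pics/t8.png')
cv2.imwrite('pics/c8.png',cv2.resize(p[240:300,360:460],None,fx=8,fy=8,interpolation=2))
g=p.max(2)
for y in np.arange(0.03,-0.62,-0.003):
    r,c=proj('top',(0.4965+0.05*(y+.095),y,.093)); v=g[int(round(r)),int(round(c))]; print(round(y,3),v,end='; ')
print()
p,d=grab('top')
i=arm.camera_info('top'); T=np.linalg.inv(np.array(i["camera_from_world"]))
r,c=np.mgrid[:480,:640]; q=np.stack([(c-i["cx"])/i["fx"]*d,-(r-i["cy"])/i["fy"]*d,-d],-1)
P=(q@T[:3,:3].T+T[:3,3]).reshape(-1,3)
for y in np.arange(-.205,-.265,-.003):
    s=P[(P[:,2]>.07)&(P[:,2]<.115)&(P[:,0]>.43)&(P[:,0]<.54)&(P[:,1]<y)&(P[:,1]>y-.003)]
    if len(s): print(round(y-.0015,4),len(s),s[:,0].min().round(4),s[:,0].max().round(4), s[:,2].max().round(4))
for l in('button_face','collar','handle_end'):
    print(l,[(o,deproj('top',*o['at'],z=.08)) for o in arm.landmark_of(l,'top')[:2]])
E
```

```text
0.03 100; 0.027 99; 0.024 99; 0.021 98; 0.018 97; 0.015 96; 0.012 95; 0.009 96; 0.006 95; 0.003 95; 0.0 85; -0.003 118; -0.006 140; -0.009 139; -0.012 140; -0.015 141; -0.018 140; -0.021 140; -0.024 140; -0.027 140; -0.03 142; -0.033 144; -0.036 124; -0.039 48; -0.042 20; -0.045 18; -0.048 19; -0.051 22; -0.054 27; -0.057 27; -0.06 27; -0.063 29; -0.066 30; -0.069 31; -0.072 31; -0.075 33; -0.078 33; -0.081 35; -0.084 35; -0.087 37; -0.09 37; -0.093 37; -0.096 36; -0.099 38; -0.102 38; -0.105 39; -0.108 38; -0.111 39; -0.114 39; -0.117 39; -0.12 40; -0.123 40; -0.126 40; -0.129 40; -0.132 41; -0.135 40; -0.138 40; -0.141 41; -0.144 41; -0.147 42; -0.15 40; -0.153 40; -0.156 40; -0.159 40; -0.162 39; -0.165 40; -0.168 39; -0.171 40; -0.174 40; -0.177 37; -0.18 38; -0.183 37; -0.186 36; -0.189 35; -0.192 34; -0.195 34; -0.198 33; -0.201 24; -0.204 108; -0.207 60; -0.21 17; -0.213 20; -0.216 23; -0.219 23; -0.222 21; -0.225 23; -0.228 21; -0.231 22; -0.234 22; -0.237 21; -0.24 21; -0.243 21; -0.246 21; -0.249 20; -0.252 19; -0.255 19; -0.258 17; -0.261 28; -0.264 130; -0.267 141; -0.27 
[... 1862 characters left out ...]
5 15 0.4684 0.502 0.0999
-0.2575 13 0.4701 0.5024 0.1007
-0.2605 13 0.47 0.5018 0.0985
-0.2635 11 0.4715 0.4975 0.0943
-0.2665 11 0.4714 0.498 0.0965
button_face [({'at': [188.8, 269.4], 'conf': 0.5}, array([0.72839891, 0.09341672, 0.08      ])), ({'at': [220.8, 312.4], 'conf': 0.43}, array([ 0.63443316, -0.02862147,  0.08      ]))]
collar [({'at': [271.5, 389.5], 'conf': 0.62}, array([ 0.49226697, -0.2374814 ,  0.08      ])), ({'at': [126.4, 111.1], 'conf': 0.57}, array([0.92165096, 0.56250103, 0.08      ]))]
handle_end [({'at': [281.3, 515.4], 'conf': 0.83}, array([ 0.46553696, -0.57513213,  0.08      ])), ({'at': [188.9, 272.0], 'conf': 0.73}, array([0.72810275, 0.08606175, 0.08      ]))]
```

View pics/c8.png

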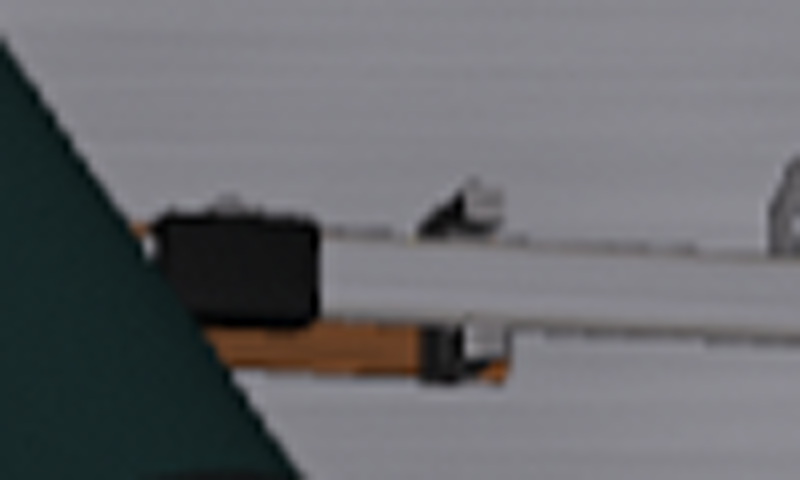

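```bash
python3 - <<'E'
from h import *
d=np.load('d_top0.npy')
def prof(d,y0,y1):
    i=arm.camera_info('top'); T=np.linalg.inv(np.array(i["camera_from_world"]))
    r,c=np.mgrid[:480,:640]; q=np.stack([(c-i["cx"])/i["fx"]*d,-(r-i["cy"])/i["fy"]*d,-d],-1)
    P=(q@T[:3,:3].T+T[:3,3]).reshape(-1,3)
    for y in np.arange(y0,y1,-.003):
        s=P[(P[:,2]>.07)&(P[:,2]<.115)&(P[:,0]>.43)&(P[:,0]<.54)&(P[:,1]<y)&(P[:,1]>y-.003)]
        if len(s): print(round(y-.0015,4),len(s),s[:,0].max().round(4)-.05*(y+.09).round(4))
prof(d,-.06,-.12)
p,dd=grab('top');print();prof(dd,-.205,-.265)
a=cv2.imread('pics/t0.png') if 0 else cv2.imread('pics/top0.png')
b=cv2.imread('pics/t8.png')
cv2.imwrite('pics/c9.png',np.vstack([cv2.resize(a[250:285,310:370],None,fx=8,fy=8,interpolation=0),cv2.resize(b[250:285,365:425],None,fx=8,fy=8,interpolation=0)]))
E
```

```text
-0.0615 8 0.5044000000000001
-0.0645 22 0.51175
-0.0675 14 0.5106
-0.0705 14 0.51215
-0.0735 14 0.5118
-0.0765 14 0.5117499999999999
-0.0795 14 0.5119999999999999
-0.0825 14 0.51265
-0.0855 16 0.5201
-0.0885 27 0.51725
-0.0915 17 0.5169
-0.0945 18 0.5176499999999999
-0.0975 16 0.5173
-0.1005 15 0.5126499999999999
-0.1035 15 0.5135000000000001
-0.1065 15 0.51285
-0.1095 16 0.5143
-0.1125 24 0.51335
-0.1155 17 0.5149
-0.1185 11 0.51005

-0.2095 4 0.5101
-0.2125 5 0.51035
-0.2155 6 0.5104
-0.2185 8 0.51115
-0.2215 10 0.5108999999999999
-0.2245 16 0.51105
-0.2275 17 0.5155000000000001
-0.2305 16 0.51595
-0.2335 16 0.5154
-0.2365 15 0.51595
-0.2395 18 0.5166
-0.2425 18 0.5168499999999999
-0.2455 19 0.5168
-0.2485 18 0.5094500000000001
-0.2515 15 0.5094
-0.2545 16 0.5096499999999999
-0.2575 12 0.5071
-0.2605 14 0.51115
-0.2635 11 0.5058
-0.2665 11 0.50685
```

View pics/c9.png

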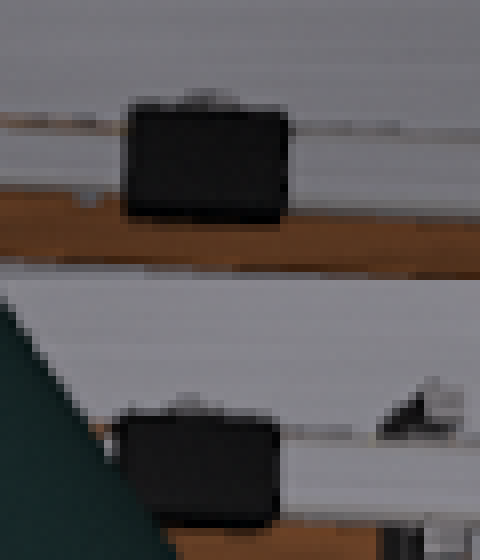

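Emit:
move_arm(
  steps=[
    [-40, 1, 0, 0],
    [-80, 2, 0, 0],
    [-110, 2, 0, 0],
    [-110, 2, 20, 0],
    [-110, 2, 50, 0],
    [-110, 2, 80, 0],
    [-110, 2, 105, 0],
    [-110, 2, 118, 0],
    [-110, 2, 118, 0],
    [-110, 2, 118, 0],
  ],
)

```text
time: 14.13
eef_pos: [0.4908, -0.1821, 0.0676]
eef_rot: [-179.9, 0.0, 87.4]
force: [-1.4, 0.0, 1.0]
gripper_width: 0.998
```

Emit:
move_arm(
  steps=[
    [0, 0, 0, 0],
    [0, 0, 0, 0],
  ],
)

```text
time: 14.3
eef_pos: [0.4924, -0.1817, 0.0694]
eef_rot: [179.9, 0.0, 87.4]
force: [0.4, -0.5, 0.5]
gripper_width: 0.999
```

```bash
python3 - <<'E'
from h import *
p1,_=grab('side');p2,_=grab('top');s=arm.state();print(s['force'],s['eef_pos'],s['eef_rot'])
a=cv2.resize(p1[160:360,230:430],None,fx=2,fy=2,interpolation=2);b=cv2.resize(p2[190:390,230:430],None,fx=2,fy=2,interpolation=2)
cv2.imwrite('pics/c10.png',np.hstack([a,b])[:,:,::-1])
E
```

```text
[ 0.46345576 -0.32206689 -0.43198529] [ 0.49230746 -0.18140507  0.06943429] [1.79871471e+02 3.74552207e-02 8.74535218e+01]
```

View pics/c10.png

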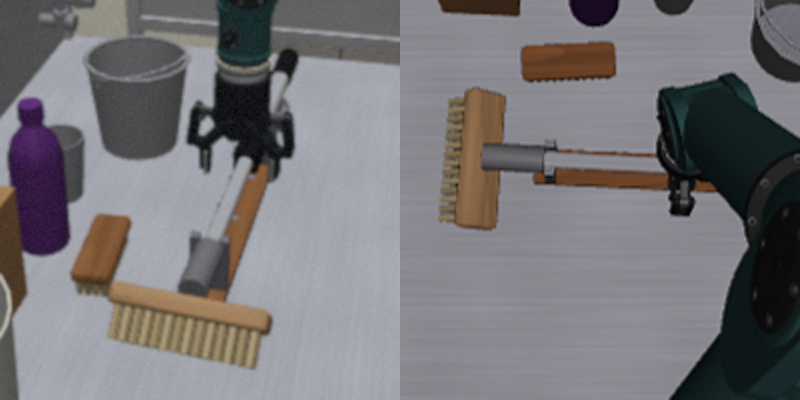

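Emit:
move_arm(
  steps=[
    [3, 0, 3, 0],
    [3, 0, 3, 0],
  ],
)

```text
time: 14.57
eef_pos: [0.4919, -0.1774, 0.0656]
eef_rot: [180.0, -0.0, 87.5]
force: [0.5, 1.0, -0.2]
gripper_width: 0.998
```

Emit:
move_arm(
  steps=[
    [0, 0, 0, 0],
    [0, 0, 0, 0],
    [0, 0, 0, 0],
    [0, 0, 0, 0],
    [0, 0, 0, 0],
    [0, 0, 0, 0],
    [0, 0, 0, 0],
    [0, 0, 0, 0],
    [0, 0, 0, 0],
  ],
  claw=1,
  newtons=100,
)

```text
time: 15.32
eef_pos: [0.4912, -0.178, 0.0655]
eef_rot: [-179.9, 0.0, 87.5]
force: [-1.6, 0.2, 5.1]
gripper_width: 0.227
```

Emit:
move_arm(
  steps=[
    [0, 0, -5, 0],
    [0, 0, -12, 0],
    [0, 0, -20, 0],
    [0, 0, -30, 0],
    [0, 0, -40, 0],
    [0, 0, -50, 0],
    [0, 0, -60, 0],
    [0, 0, -70, 0],
    [0, 0, -75, 0],
    [0, 0, -75, 0],
  ],
)

```text
time: 16.15
eef_pos: [0.4926, -0.1782, 0.1419]
eef_rot: [179.8, 0.0, 87.5]
force: [0.7, 0.1, -5.5]
gripper_width: 0.231
```

```bash
python3 - <<'E'
from h import *
grab('side','s11.png');grab('top','t11.png');s=arm.state();print(s['force'],s['eef_pos'],s['gripper_width'],s['time'])
E
```

```text
[-0.12392079  0.32062038 -6.26662647] [ 0.49158014 -0.17801649  0.14048107] 0.22713520559258835 16.25
```

View pics/s11.png

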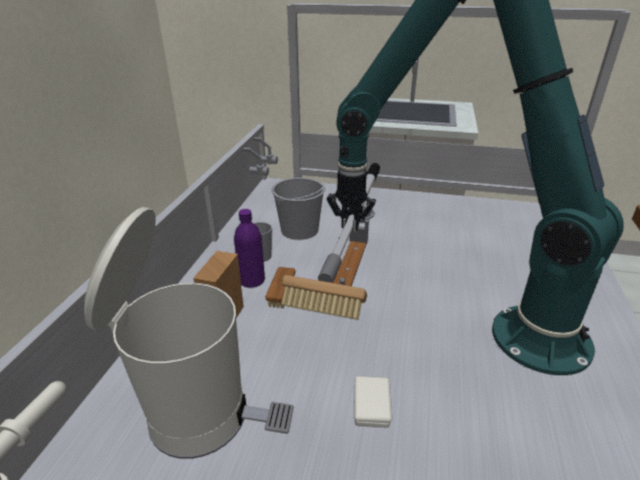

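View pics/t11.png

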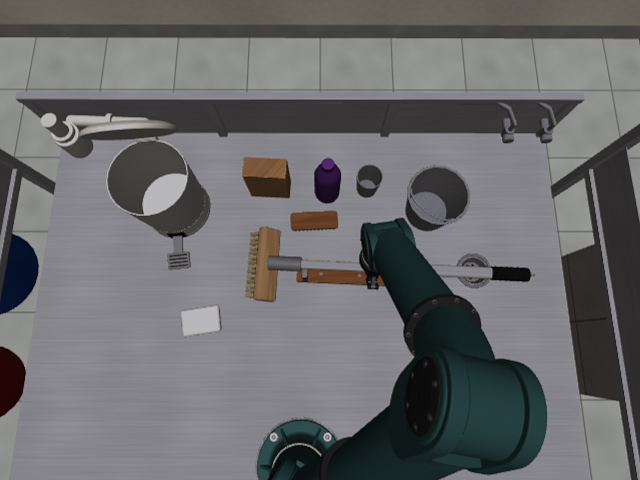

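Emit:
move_arm(
  steps=[
    [0, 0, -15, 0],
    [0, 0, -25, 0],
    [0, 0, -25, 0],
    [0, 0, -25, 0],
  ],
)

```text
time: 16.58
eef_pos: [0.4922, -0.178, 0.1655]
eef_rot: [179.9, 0.0, 87.5]
force: [0.3, 0.6, -6.0]
gripper_width: 0.224
```

```bash
python3 - <<'E'
from h import *
np.set_printoptions(precision=3,suppress=True)
s=arm.state();print(s['force'],s['eef_pos'],s['gripper_width'],s['time'])
for n in('side','top'):
    p,d=grab(n,n+'12.png'); i=arm.camera_info(n); T=np.linalg.inv(np.array(i["camera_from_world"]))
    r,c=np.mgrid[:480,:640]; q=np.stack([(c-i["cx"])/i["fx"]*d,-(r-i["cy"])/i["fy"]*d,-d],-1)
    P=(q@T[:3,:3].T+T[:3,3]).reshape(-1,3); P=P[d.ravel()>0]
    for y in (.1,.05,.03,.01,-.02,-.05,-.08,-.35,-.4,-.45,-.5,-.56):
        m=(abs(P[:,1]-y)<.005)&(abs(P[:,0]-.5-.05*(y+.095))<.04)&(P[:,2]>.07)&(P[:,2]<.3); q=P[m]
        if len(q): print(n,y,len(q),'ztop',np.percentile(q[:,2],95).round(4))
    m=(P[:,1]>.05)&(P[:,1]<.17)&(P[:,0]>.39)&(P[:,0]<.6)&(P[:,2]>.015); print('head zmin',P[m][:,2].min(),P[m][:,1].max())
    for l in('bristles','handle_end','collar','button_face','lid_front'):
        for o in arm.landmark_of(l,n)[:1]:
            rr,cc=map(int,o['at']);print(l,o,deproj(n,*o['at'],d=d[rr,cc]))
E
```

```text
[ 0.26   0.585 -5.966] [ 0.492 -0.178  0.166] 0.22424882630006787 16.5833
side 0.1 171 ztop 0.1801
side 0.05 43 ztop 0.193
side 0.03 40 ztop 0.1932
side 0.01 35 ztop 0.1929
side -0.02 23 ztop 0.1859
side -0.05 19 ztop 0.1867
side -0.08 19 ztop 0.1874
side -0.4 9 ztop 0.1919
side -0.45 13 ztop 0.1931
side -0.5 9 ztop 0.1952
side -0.56 19 ztop 0.1962
head zmin 0.09705124627031303 0.14772325223362615
bristles {'at': [304.6, 320.6], 'conf': 0.7} [0.506 0.115 0.105]
handle_end {'at': [164.8, 375.5], 'conf': 0.58} [ 0.463 -0.504  0.193]
collar {'at': [304.2, 320.8], 'conf': 0.58} [0.506 0.114 0.106]
lid_front {'at': [216.4, 130.5], 'conf': 0.91} [0.73  0.375 0.444]
top 0.1 120 ztop 0.1846
top 0.05 61 ztop 0.1972
top 0.03 57 ztop 0.1972
top 0.01 59 ztop 0.1969
top -0.02 35 ztop 0.1897
top -0.05 36 ztop 0.1902
top -0.08 35 ztop 0.191
top -0.35 50 ztop 0.1971
top -0.4 47 ztop 0.1955
top -0.45 47 ztop 0.1958
top -0.5 59 ztop 0.1994
top -0.56 52 ztop 0.1989
head zmin 0.12208167741261633 0.1461479886141843
bristles {'at': [268.5, 259.6], 'conf': 0.91} [0.483 0.099 0.18 ]
handle_end {'at': [274.1, 533.2], 'conf': 0.95} [ 0.467 -0.572  0.193]
```

View pics/side12.png

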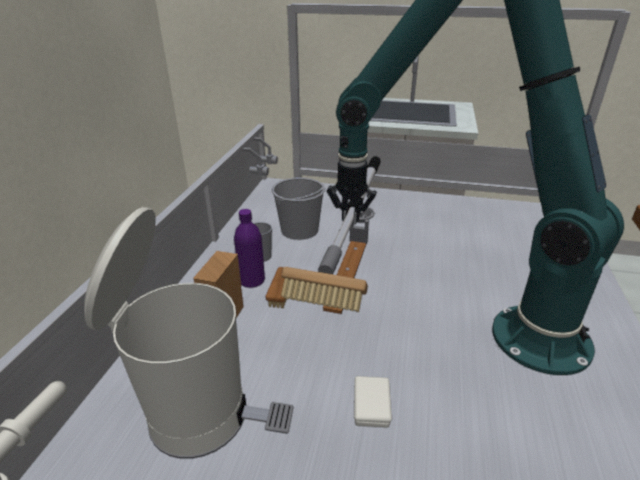

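Emit:
move_arm(
  steps=[
    [0, 0, 0, 0],
    [0, 0, 0, 0],
    [0, 0, 0, 0],
    [0, 0, 0, 0],
    [0, 0, 0, 0],
    [0, 0, 0, 0],
  ],
)

```text
time: 17.68
eef_pos: [0.4917, -0.1779, 0.1653]
eef_rot: [180.0, 0.0, 87.5]
force: [-0.8, 0.3, -6.0]
gripper_width: 0.228
```

```bash
python3 - <<'E'
from h import *
s=arm.state();print(s['force'],s['eef_pos'],s['gripper_width']);print(arm.hand_in())
E
```

```text
[-0.80405728  0.25943866 -6.02018956] [ 0.49169385 -0.17794109  0.16531527] 0.22755797229306893
the job is handed in; nothing more can be done
None
```

I've handed the job in at about 17.7 s; it reports no verdict. The bin is open and the brush is held up, locked out at the second stop.

- **Bin:** I pressed the pedal to its stop with closed fingers and let go. The catch kept the lid up, and its front edge measured about 0.445–0.45 m (limit 0.43 m) after release and again at the end.
- **Handle:** I gripped the collar over the button and drew the handle until it hit the end of its travel. After I let go, the depth image showed the button standing about 5 mm proud, the same as at the start. Pole length from head to handle end matched about 140 mm drawn out. I could not see the button again once I held the stem, because the arm blocks the view.
- **Brush:** I gripped the bare stem with 100 N and lifted it about 0.10 m. It hangs level and still, and the 6 N load matches its weight. The pole is near 0.18 m, the bristles about 0.10 m, and both are clear of the rests. No bystander had visibly moved.

The two cameras disagreed by about 4 mm in x and height, so I averaged them. In the last pictures the network placed the collar on the brush head in the side view, which I ignored, and did not find the collar or button in the top view.

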